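# Crank the turntable lift level with the tiled shelf

### The job

The bamboo turntable rides on a hand-cranked lift stand. Fit the long crank with the square socket (not the short round-hubbed grinder handle) fully down on the square shaft on top of the stand and wind it clockwise until the turntable's top is level with the top of the tiled shelf step beside it, so that things can be slid across; then let go, leaving the crank on the shaft.

Things in the scene. Friction and masses are not known exactly. Their poses are not given: they have to be found in the camera images.
- crank_grip (a point): Centre of the long crank's upright wooden grip (24 mm dia., 60 mm tall: 34 mm below the point, 26 above), 65 mm above the counter at the start. The grip spins on its pin with slight friction: the carried crank keeps its direction, yet the hand can be led round without turning the wrist. Frame fixed to the crank: z up; the flat arm runs along -x to the socket's axis 70 mm away.
- crank_socket (a point): Centre of the underside of the crank's socket, a 40 mm square steel block 30 mm tall with a 21 mm square hole right through, sides along x and y; arm (18 mm wide, 10 thick, top flush with the block) and grip lie along +x. Loose, 0.23 kg, stands socket down. The other, shorter handle on the counter (45 mm arm, solid round hub, ball knob) does not fit.
- shaft (a point): Top centre of the lift stand's upright square shaft, 182 mm above the counter: 16 mm square, sides along this frame's x and y (turns with it), 26 mm above a round collar (48 mm dia.), last 6 mm tapering to 10 mm. The socket fits in any of four directions with 2.5 mm and 20 deg of play; resting on the collar, its underside is 26 mm below and the grip's centre 39 mm above this point.
- deck (a point): Centre of the top of the round bamboo turntable (180 mm dia., a gourd and a shaker on it), 210 mm from the shaft, 60 mm above the counter at the start. It rises straight up, 40 mm per clockwise turn (seen from above) of the shaft, at most 76 mm, and starts at its lower stop. Winding takes about 5 N at the grip; it stays where it is left.
- shelf_top (a point): Point on the flat top of the fixed tiled shelf step (220 x 200 mm, a red canister on it), 10 mm in from the middle of the edge that faces the turntable, beyond the turntable from the shaft. Its top is 90 to 120 mm above the counter, different each time: the height that the turntable's top must reach.
Things that resemble listed ones, but are neither listed nor needed, are in the scene too. What is shaped like the part that bears crank_grip but blue or turquoise is not meant.

How it is judged:
By the outcome, as a careful person would: the job done as asked, in the order asked, and still so for the second after the job is handed in, with the robot touching nothing.
It also fails if it takes over 58 s, if anything falls off the work surface, if the arm or the gripper's body presses on something with over 40 N, if the wrist force passes 120 N, or if a joint passes its speed limit or range.

### The arm

A 7-joint arm with a two-finger parallel gripper is mounted at the origin on the work surface. World frame = base frame: x ahead of the robot, y to its left, z up, the work surface at z = 0. Lengths are in m, angles in rad, forces in N, time in s.
With the tool pointing down it reaches from about 0.375 to 0.925 m from the base axis. Payload 3.1 kg.
Tool frame: the origin (TCP) lies between the finger pads; the fingertips stand 19 mm ahead of it and the grasp point (between the pads) is the TCP; z points along the fingers, y is the line along which they close (so a half turn about z gives the same grasp; the last joint's range is limited). The gripper opens to 85 mm and grips with 20 to 120 N. Pads are 22 mm wide; open, the fingers measure 114 mm over their backs; the gripper's body (76 mm by 85 mm) begins 54 mm behind the grasp point. The pads swing forward as they close: fully open they stand 13 mm farther back than shut.
Start: joints at [1.086, 0.383, 0.044, 1.598, -0.018, 1.161, -0.05], TCP at [0.245, -0.602, 0.25] pointing down, gripper open.
Joint ranges: [-2.61, 2.61], [-0.41, 2.15], [-1.48, 1.57], [0, 2.5], [-1.57, 4.71], [0.05, 1.97], [-2.85, 2.85]. Speed limits (rad/s): [2.79, 2.79, 3.14, 3.14, 3.14, 3.14, 3.14].

### API

Orientations are given as a unit quaternion [x, y, z, w].
In Python, from bench import move_ptp, movel, move_j, move_gripper, pause, inverse_kinematics, read_camera, camera_params, MotionError, sign_off, look_for, tip_of, read_time_s, read_qpos, read_joint_vel, read_effort, read_eef_pos, read_tcp_rot, read_ft_force, read_ft_torque, read_finger_gap, read_grasp_force gives the robot as it stands. Calls block until the motion is done:
- move_ptp(position, orientation): joint-space move of the TCP to a pose.
- movel(position, orientation=None, speed=0.15): straight line of the TCP; orientation=None keeps the orientation; speed is the mean speed in m/s.
- move_j(angles): joint-space move.
- move_gripper(opening, effort=None): finger opening in m; effort is the grip in N (None keeps the last); returns when the fingers have stopped.
- pause(seconds).
- inverse_kinematics(position, orientation): joint angles nearest the present ones, or None.
- read_camera(name): name is "scene" or "side" or "wrist"; returns the picture (420x560x3 uint8, red, green, blue); there is no depth.
- camera_params(name): a dict with "K" (3x3 intrinsics, pixels), "dist_coeffs" ([k1, k2, p1, p2, k3] as OpenCV has them; the pictures are not rectified), "camera_from_world" (4x4, takes a point from world to camera coordinates). Camera axes: x right, y down, z forward; pixel columns grow to the right and rows downward; lengths in m; the calibration is good to about 2 mm. A picture is of the moment at which its call begins: read the wrist's pose just before it. camera_params takes no time and is no camera call; for the wrist camera it gives the pose at the moment of the call.
A pose or a line that the arm cannot do raises MotionError and nothing moves.
- sign_off(): hands the job in; it is judged then, once.
Trained networks look in the newest picture that a camera, given by its name, has taken for a name from the list of things; names that differ only in an ending like _2 or _b are one class to them, and where a whole thing is asked for, a point or a joint stands for the part that bears it (a point fixed in the world has none). Each returns a list of dicts, best first, with "confidence" (0 to 1); they miss things now and then, are a little off and sometimes report something else, mostly with a low value. They report only what shows in the picture. A call takes as long as a camera call. They do not tell look-alikes from the thing itself.
- look_for(camera, name): "at" ([column, row] in pixels, amid what is visible of it).
- tip_of(camera, name): "at" ([column, row] in pixels: a listed point, or the origin of a listed thing).
Readings, each from a call of its own:
- read_time_s(): time.
- read_qpos(): joint angles.
- read_joint_vel(): joint speeds.
- read_effort(): joint torques, N m.
- read_eef_pos(): TCP position.
- read_tcp_rot(): TCP orientation.
- read_ft_force(): force on the tool from outside, world axes, zero at the start.
- read_ft_torque(): the same for the moment, N m.
- read_finger_gap(): finger opening in m.
- read_grasp_force(): force on a finger pad.
Only numpy, scipy, OpenCV 4.12 (cv2) and the standard library are available. Lean on these libraries where they do the work, as an engineer would, in place of code of your own. Each camera call takes 0.05 s, during which the arm holds its last target. There are 200 camera calls.

## Working session

There is one attempt and no reset: what is moved stays moved. The work goes in short steps, each a Python script; the robot and the scene stay as the last script left them, time stands still between calls to the robot, and variables do not carry over. Pictures are saved under pics/ and viewed, at most 10 in all, crops included, and the job is handed in when it is done.

```bash
mkdir -p pics; ls
cat > h.py <<'E'
from bench import *
import numpy as np, cv2
from scipy.optimize import least_squares
from scipy.spatial.transform import Rotation as R
def P(c):
    p=camera_params(c); return np.array(p["K"]),np.array(p["dist_coeffs"]),np.array(p["camera_from_world"])
def proj(c,X,p=None):
    K,d,T=p or P(c); X=np.atleast_2d(X).astype(float)
    return cv2.projectPoints(X,cv2.Rodrigues(T[:3,:3])[0],T[:3,3],K,d)[0][:,0]
def ray(c,px,p=None):
    K,d,T=p or P(c); u=cv2.undistortPoints(np.array([[px]],float),K,d)[0,0]
    v=T[:3,:3].T@np.array([*u,1]); return -T[:3,:3].T@T[:3,3], v/np.linalg.norm(v)
def atz(c,px,z,p=None):
    o,v=ray(c,px,p); return o+v*(z-o[2])/v[2]
def tri(obs):  # [(cam,px)]
    A=0;b=0
    for o,v in [ray(*q) for q in obs]:
        M=np.eye(3)-np.outer(v,v);A=A+M;b=b+M@o
    X=np.linalg.solve(A,b); return X,[np.round(proj(q[0],X,*q[2:])[0]-q[1],1) for q in obs]
def save(c,n):
    im=read_camera(c); cv2.imwrite(f"pics/{n}.png",im[:,:,::-1]); return im
E
python3 - <<'E'
from h import *
a=save("scene","a");b=save("side","b")
cv2.imwrite("pics/ab.png",cv2.resize(np.vstack([a,b]),None,fx=1,fy=1)[:,:,::-1]) 
for c in("scene","side"):
  print(c,ray(c,(280,210))[0])
  for n in("crank_grip","crank_socket","shaft","deck","shelf_top"):
    print(n,[(np.round(d["at"],1).tolist(),round(d["confidence"],2)) for d in tip_of(c,n)])
E
```

```text
pics
scene [ 1.07895957 -0.3788631   0.92573014]
crank_grip [([327.0, 195.2], 0.84), ([319.4, 273.0], 0.79), ([342.1, 157.4], 0.61)]
crank_socket [([337.1, 225.5], 0.93), ([365.2, 177.8], 0.86), ([328.0, 264.4], 0.66)]
shaft [([269.3, 203.0], 0.52)]
deck [([202.6, 263.9], 0.67)]
shelf_top []
side [0.10073106 0.42640573 0.80431526]
crank_grip [([237.3, 185.7], 0.76), ([202.0, 356.2], 0.73), ([230.2, 273.2], 0.63)]
crank_socket [([175.2, 368.5], 0.86), ([215.5, 271.4], 0.61), ([228.0, 220.9], 0.55)]
shaft [([296.7, 187.3], 0.87)]
deck [([355.3, 183.4], 0.69)]
shelf_top [([389.6, 148.8], 0.58)]
```

View pics/a.png

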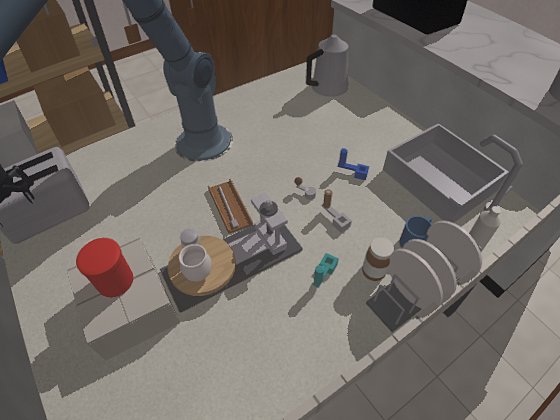

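View pics/b.png

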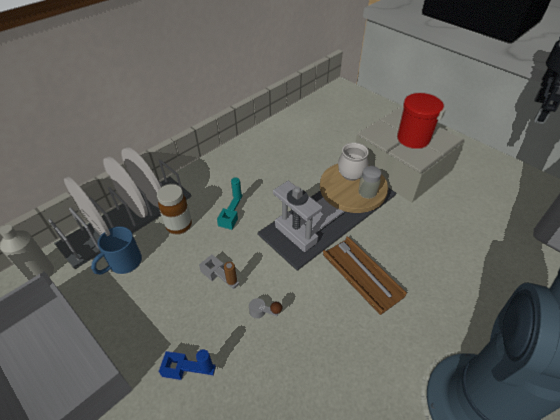

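Scene picture: the wooden-grip square-socket crank has its grip at (327,197) and socket at (340,220). The look-alikes are blue (350,165), turquoise (325,270) and the grinder handle (303,187). In the side picture the crank is at (230,273)/(213,267), with shaft at (297,190). I choose the wooden one with the square block.

Run:
```python
from h import *
a=cv2.imread("pics/a.png");b=cv2.imread("pics/b.png")
f=lambda i,x,y,w,h,s:cv2.resize(i[y:y+h,x:x+w],None,fx=s,fy=s,interpolation=cv2.INTER_CUBIC)
# a crop: crank+shaft ; b crop: same
cv2.imwrite("pics/c1.png",np.hstack([f(a,230,170,130,130,3),f(b,190,170,130,130,3)]))
cv2.imwrite("pics/c2.png",np.hstack([f(a,60,200,130,160,3),f(b,335,100,130,160,3)]))
for n,p,q in [("grip",(327,195.2),(230.2,273.2)),("sock",(337.1,225.5),(215.5,271.4)),("shaft",(269.3,203),(296.7,187.3)),("deck",(202.6,263.9),(355.3,183.4))]:
  X,e=tri([("scene",p),("side",q)]);print(n,X.round(4),e)
print(atz("side",(389.6,148.8),.105), read_tcp_rot(), R.from_quat(read_tcp_rot()).as_matrix().round(3))
K,d,T=P("wrist");print(ray("wrist",(280,210)))
```

```text
grip [0.5192 0.1617 0.0681] [array([0.1, 0. ]), array([ 0.1, -0. ])]
sock [ 0.5878  0.1559 -0.0039] [array([ 0.7, -0. ]), array([ 0.9, -0. ])]
shaft [ 0.5253 -0.0476  0.1778] [array([-0.7, -0.1]), array([-0.8,  0.1])]
deck [ 0.5081 -0.2584  0.0552] [array([-2. , -0.5]), array([-2. ,  0.5])]
[ 0.4956374  -0.39228116  0.105     ] [ 9.81353443e-01  1.92211914e-01  2.19124353e-05 -1.01565273e-06] [[ 0.926  0.377  0.   ]
 [ 0.377 -0.926  0.   ]
 [ 0.     0.    -1.   ]]
(array([ 0.30699207, -0.57660997,  0.37408445]), array([-0.24830581, -0.0885998 , -0.96462132]))
```

View pics/c1.png

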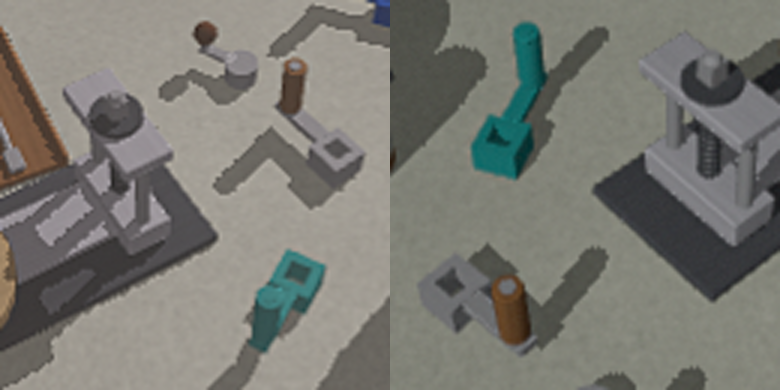

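View pics/c2.png

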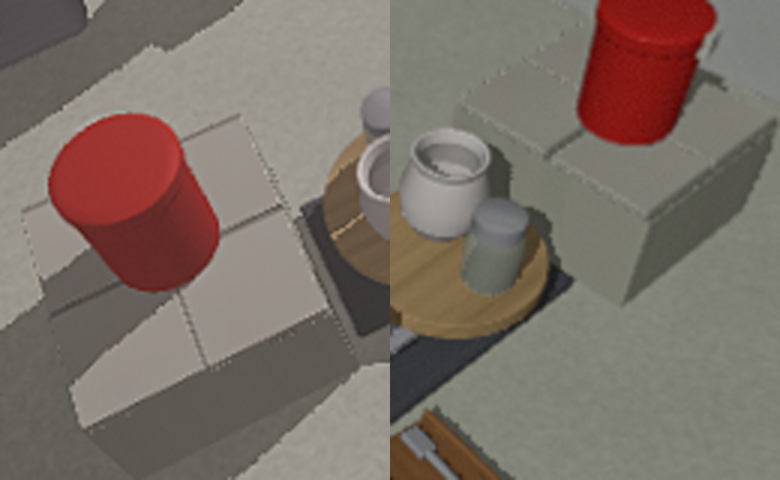

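c1 confirms it: the wooden grip on a flat arm with a square open socket. c2 shows the shelf edge facing the turntable, from about (140,238) to (170,303) in scene and (422,172) to (360,135) in side. Next I take wrist views on the way to the crank.

Run:
```python
from h import *
import pickle
D=[1,0,0,0]
for s,q in [((140,238.3),(421.7,171.7)),((170,302.7),(360,135))]:
  X,e=tri([("scene",s),("side",q)]);print("edge",X.round(4),e)
V={}
for n,p in [("A",(.50,-.31,.36)),("B",(.51,-.048,.36)),("C",(.55,.15,.25))]:
  try: move_ptp(p,D)
  except MotionError as ex: print(n,ex);continue
  pp=P("wrist");im=save("wrist","w"+n);V[n]=pp
  for k in ("shelf_top","deck") if n=="A" else ("shaft","deck") if n=="B" else ("crank_grip","crank_socket"):
    z=dict(shelf_top=.105,deck=.06,shaft=.182,crank_grip=.065,crank_socket=0)[k]
    print(n,k,[(np.round(d["at"],1).tolist(),round(d["confidence"],2),atz("wrist",d["at"],z,pp).round(4).tolist()) for d in tip_of("wrist",k)[:3]])
pickle.dump(V,open("V.pkl","wb"));print(read_time_s(),V["A"][0])
a=[cv2.imread(f"pics/w{n}.png") for n in V]
cv2.imwrite("pics/wabc.png",cv2.resize(np.vstack([np.hstack(a[:2]),np.hstack([a[2],a[2]*0])]),(800,600),interpolation=cv2.INTER_AREA))
```

```text
edge [ 0.3818 -0.3655  0.1104] [array([-0.4, -0.2]), array([-0.4,  0.2])]
edge [ 0.5924 -0.3788  0.1051] [array([-2.1, -0.6]), array([-1.7,  0.6])]
A shelf_top [([342.6, 185.2], 0.67, [0.4899, -0.3751, 0.105])]
A deck []
B shaft [([280.9, 178.2], 0.97, [0.5229, -0.0474, 0.182])]
B deck [([452.2, 170.2], 0.79, [0.5111, -0.2557, 0.06])]
C crank_grip [([271.5, 222.4], 0.63, [0.5217, 0.1595, 0.065])]
C crank_socket [([269.1, 137.0], 0.96, [0.5945, 0.1634, 0.0]), ([390.9, 44.2], 0.79, [0.6855, 0.042, -0.0]), ([269.9, 219.6], 0.53, [0.5048, 0.1636, 0.0])]
4.4833 [[353.83513219   0.         284.29211353]
 [  0.         353.83513219 209.93978566]
 [  0.           0.           1.        ]]
```

View pics/wabc.png

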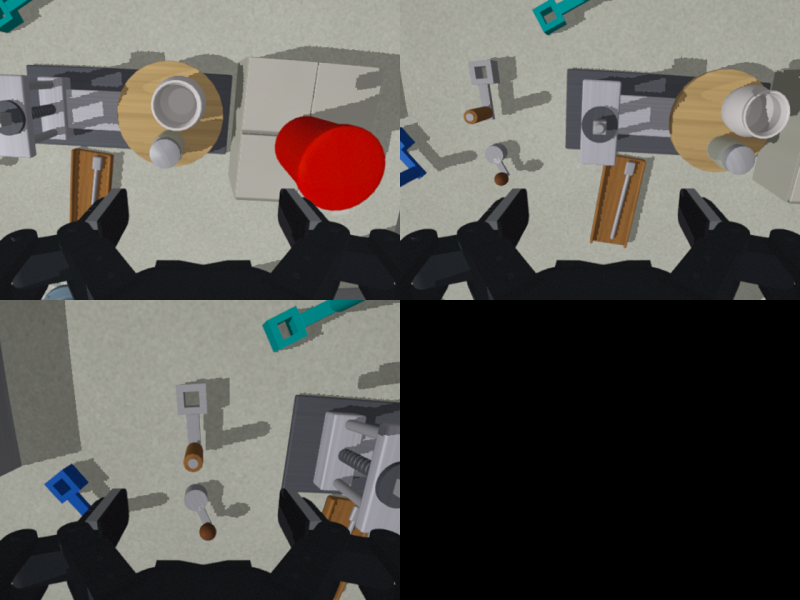

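Wrist tiles, scaled by 1.4. In C the crank socket is at about (269,138) and the grip top at about (270,228), with the grinder handle just behind at (275,270–300). In B the shaft is at (281,178). I'll zoom in for angles.

Run:
```python
from h import *
f=lambda n,x,y,w,h,s:cv2.resize(cv2.imread(f"pics/w{n}.png")[y:y+h,x:x+w],None,fx=s,fy=s,interpolation=cv2.INTER_NEAREST)
A=f("C",240,115,50,130,4);B=f("B",255,155,50,65,8);
o=np.zeros((520,600,3),np.uint8);o[:520,:200]=A;o[:520,200:600]=B
cv2.imwrite("pics/z.png",o)
```

```text
(no output)
```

View pics/z.png

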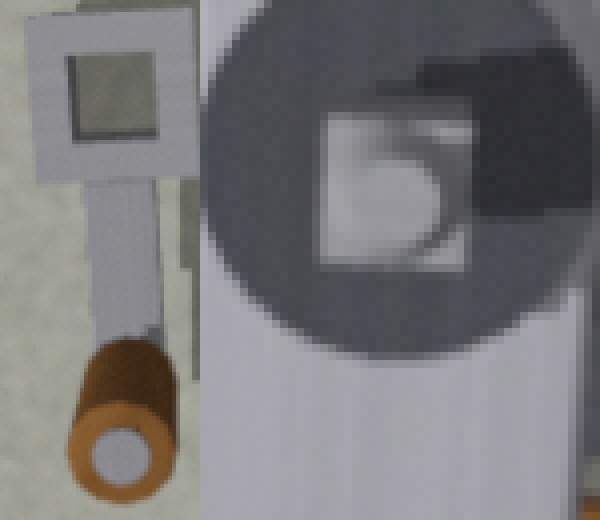

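Run:
```python
from h import *
import pickle
V=pickle.load(open("V.pkl","rb"))
c=np.array([atz("wrist",(240+x/4,115+y/4),.03,V["C"]) for x,y in [(25,17),(190,8),(198,175),(37,184)]])
h=np.array([atz("wrist",(240+x/4,115+y/4),.03,V["C"]) for x,y in [(67,56),(157,51),(158,137),(73,143)]])
g=atz("wrist",(240+121/4,115+456/4),.091,V["C"])
s=np.array([atz("wrist",(255+(x-200)/8,155+y/8),.176,V["B"]) for x,y in [(322,113),(475,118),(468,270),(316,268)]])
for n,q in(("socket",c),("hole",h),("shaft",s)):
  d=np.roll(q,-1,0)-q; print(n,q.mean(0).round(4),np.linalg.norm(d,axis=1).round(4),np.degrees(np.arctan2(d[:,1],d[:,0])).round(1))
print("grip",g.round(4)); v=g-c.mean(0);print(np.hypot(*v[:2]),np.degrees(np.arctan2(v[1],v[0])))
X,e=tri([("wrist",(342.6,185.2),V["A"]),("side",(389.6,148.8))]);print("shelf",X.round(4),e)
print("V C centre", c.mean(0))
```

```text
socket [0.5942 0.1631 0.03  ] [0.0391 0.0395 0.0392 0.0396] [ -87.1 -177.2   93.1    2.7]
hole [0.5942 0.1628 0.03  ] [0.0215 0.0203 0.0206 0.0206] [ -87.1 -179.6   93.9    2.9]
shaft [ 0.521  -0.0461  0.176 ] [0.0167 0.017  0.0169 0.0173] [-92.  177.5  89.1  -2.9]
grip [0.5239 0.1597 0.091 ]
0.07035300745819321 -177.1622126414091
shelf [ 0.4902 -0.3748  0.1178] [array([1.6, 2.2]), array([-1.1,  0.1])]
V C centre [0.59420341 0.16314635 0.03      ]
```

```bash
cat >> h.py <<'E'
D=[1,0,0,0]
def yaw(deg): return (R.from_euler("z",deg,degrees=True)*R.from_quat(D)).as_quat()
S=np.array([.522,-.047])
E
python3 - <<'E'
from h import *
for a in range(0,360,45):
  q=inverse_kinematics([S[0]+.07*np.cos(np.radians(a)),S[1]+.07*np.sin(np.radians(a)),.223],D); print(a,None if q is None else np.round(q,2))
move_ptp([.5237,.1597,.14],D)
movel([.5237,.1597,.067],speed=.12)
move_gripper(.0,80); print(read_finger_gap(),read_grasp_force(),read_ft_force())
movel([.5237,.1597,.275],speed=.15)
gy=-4.9; a=np.radians(177.8)
g=S+.07*np.array([np.cos(a),np.sin(a)])
move_ptp([*g,.275],yaw(gy)); pause(.3)
print(read_finger_gap(),read_eef_pos(),read_ft_force(),read_time_s())
import pickle; pickle.dump(P("wrist"),open("V2.pkl","wb")); w=save("wrist","w2");s=save("side","s2");a=save("scene","a2")
f=lambda i,x,y,w,h,s:cv2.resize(i[y:y+h,x:x+w],None,fx=s,fy=s,interpolation=cv2.INTER_CUBIC)
cv2.imwrite("pics/m2.png",np.hstack([cv2.resize(w,(400,300)),f(a,205,130,130,100,3)])[:,:,::-1] if 0 else np.hstack([f(w,210,60,140,200,3),f(s,240,90,125,200,3)])[:,:,::-1])
E
```

```text
0 [ 0.3   0.33 -0.35  1.75  0.12  1.09 -1.66]
45 [ 0.25  0.29 -0.38  1.8   0.12  1.07 -1.74]
90 [ 0.24  0.2  -0.4   1.91  0.09  1.05 -1.77]
135 [ 0.29  0.1  -0.4   2.02  0.04  1.03 -1.7 ]
180 [ 0.38  0.06 -0.37  2.06  0.03  1.02 -1.58]
225 [ 0.44  0.11 -0.34  2.    0.04  1.03 -1.49]
270 [ 0.44  0.21 -0.33  1.89  0.08  1.05 -1.49]
315 [ 0.37  0.3  -0.33  1.78  0.11  1.08 -1.56]
0.022580357492405136 78.04763317108154 [-1.84403627 -0.21844902  3.81380375]
0.02231669179775444 [ 0.4525953  -0.0428588   0.27498747] [ 1.16323217 -0.58720955 -2.52748462] 9.0667
```

View pics/m2.png

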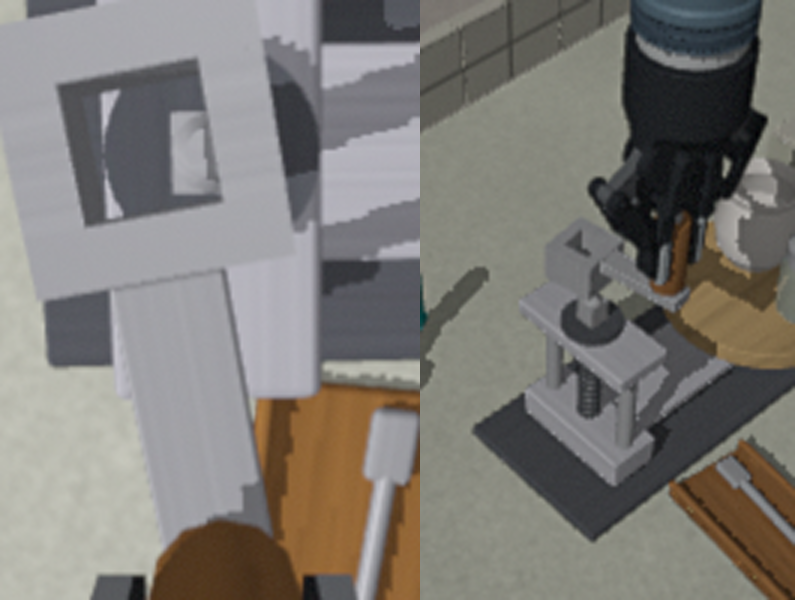

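The crank is held (tile: hole corners about (57,85), (200,58), (220,200), (85,227)). It has turned about 11° in the hand, so the shaft sits right of the hole. I'll compute the correction.

Run:
```python
from h import *
import pickle
V=pickle.load(open("V2.pkl","rb")); e=np.array([.4526,-.0429])
h=np.array([atz("wrist",(210+x/3,60+y/3),.238,V) for x,y in [(57,85),(200,58),(220,200),(85,227)]])
d=np.roll(h,-1,0)-h; print(h.mean(0).round(4),np.linalg.norm(d,axis=1).round(4),np.degrees(np.arctan2(d[:,1],d[:,0])).round(1))
v=h.mean(0)[:2]-e;print("grip->sock",np.hypot(*v),np.degrees(np.arctan2(v[1],v[0])))
# predicted shaft base-square left edge in this picture
for x,y in [(-8,8),(8,8),(-8,-8),(8,-8)]:
  p=proj("wrist",[S[0]+x/1e3,S[1]+y/1e3,.176],V)[0]; print(x,y,((p-[210,60])*3).round())
```

```text
[ 0.5226 -0.0363  0.238 ] [0.021  0.0202 0.0205 0.0206] [ -84.7 -176.5   96.3    5. ]
grip->sock 0.07034227027897455 5.355364772560365
-8 8 [180. 191.]
8 8 [173. 110.]
-8 -8 [258. 184.]
8 -8 [253. 103.]
```

Run:
```python
from h import *
import pickle
a=np.radians(-3.5); g=S-.0703*np.array([np.cos(a),np.sin(a)]); q=yaw(-13.8)
movel([*g,.27],q,speed=.05); pause(.2)
V=P("wrist"); w=save("wrist","w3"); pickle.dump(V,open("V3.pkl","wb"))
cv2.imwrite("pics/m3.png",cv2.resize(w[60:260,210:350],None,fx=3,fy=3,interpolation=cv2.INTER_CUBIC)[:,:,::-1])
print(g,read_ft_force())
```

```text
[ 0.45183112 -0.04270829] [ 1.16143694 -0.41186293 -1.74440076]
```

View pics/m3.png

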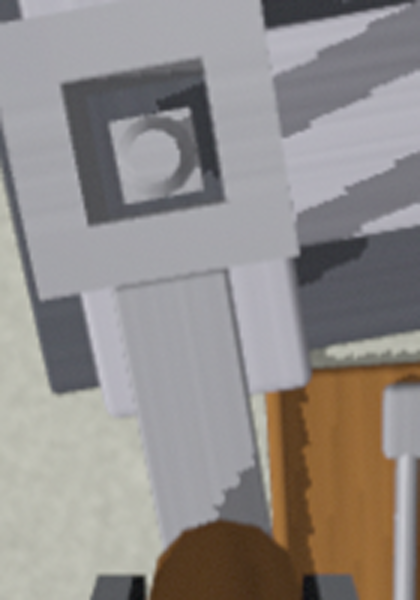

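The shaft (square centred at about (157,156)) now sits inside the hole (centred at about (143,142)) with matching angles. I check the offset numerically and descend.

Run:
```python
from h import *
import pickle
V=pickle.load(open("V3.pkl","rb"))
h=np.mean([atz("wrist",(210+x/3,60+y/3),.233,V) for x,y in [(62,85),(203,58),(224,200),(88,226)]],0)
s=np.mean([atz("wrist",(210+x/3,60+y/3),.176,V) for x,y in [(108,120),(194,107),(206,192),(123,204)]],0)
print(h,s,s-h); o=(s-h)[:2]
e=read_eef_pos()
if np.hypot(*o)<.006:
  p=np.array(e)+[*o,0]; movel(p,speed=.05)
  for z in np.arange(.262,.2205,-.004):
    movel([p[0],p[1],z],speed=.03); f=read_ft_force(); print(round(z,3),np.round(f,1),read_eef_pos()[2])
    if f[2]>15 or np.hypot(*f[:2])>20: break
print(read_time_s())
```

```text
[ 0.52209139 -0.04780372  0.233     ] [ 0.52093036 -0.04604099  0.176     ] [-0.00116103  0.00176272 -0.057     ]
0.262 [-0.7 -0.1 -1.5] 0.26159388133750117
0.258 [ 0.8 -0.5 -2.5] 0.2576997390228206
0.254 [ 0.1 -0.8 -2.5] 0.2536763177307181
0.25 [ 0.1  0.3 -2.7] 0.24966234624917383
0.246 [-0.9  0.3 -3. ] 0.24569524963062583
0.242 [ 0.9  0.  -2.5] 0.24168423120841367
0.238 [ 0.   0.9 -2. ] 0.2376545308107846
0.234 [ 0.3 -0.1 -2. ] 0.23369146119565615
0.23 [ 0.1 -0.7 -2.6] 0.22967740712889512
0.226 [ 1. -0. -3.] 0.2256841008038233
0.222 [-2.1  0.4  4.7] 0.22323771682177018
13.2833
```

```bash
cat >> h.py <<'E'
C=np.array([.521,-.0465]); Q=yaw(-13.8)
def wind(a0,a1,z=.2235,step=15,speed=.1):
    n=max(1,int(np.ceil(abs(a1-a0)/step)));F=[]
    for a in np.linspace(a0,a1,n+1)[1:]:
        t=np.radians(a); movel([C[0]+.07*np.cos(t),C[1]+.07*np.sin(t),z],Q,speed=speed)
        f=read_ft_force();F.append(np.round(f).astype(int).tolist())
        if np.linalg.norm(f)>45: print("STOP",a,f);break
    e=np.array(read_eef_pos());print(F,"ang",np.degrees(np.arctan2(*(e[:2]-C)[::-1])),e.round(4),"gap",read_finger_gap(),"t",read_time_s())
E
python3 - <<'E'
from h import *
e=np.array(read_eef_pos());print(e,np.degrees(np.arctan2(*(e[:2]-C)[::-1])))
wind(176.5,86.5)
E
```

```text
[ 0.45146119 -0.04102584  0.22323772] 175.49890621300125
[[0, 1, 1], [-3, 3, 3], [-4, 2, 5], [-4, 3, 3], [-3, 5, 3], [-2, 4, 2]] ang 86.25130606143792 [0.5256 0.0239 0.2236] gap 0.022443439681455107 t 15.275
```

Run:
```python
from h import *
wind(86.5,-165,step=18,speed=.12)
for c in("scene","side"):
  save(c,c+"3")
  for n in("deck","shelf_top","shaft"):
    print(c,n,[(np.round(d["at"],1).tolist(),round(d["confidence"],2)) for d in tip_of(c,n)])
i=cv2.imread("pics/scene3.png");j=cv2.imread("pics/side3.png")
f=lambda i,x,y,w,h,s:cv2.resize(i[y:y+h,x:x+w],None,fx=s,fy=s,interpolation=cv2.INTER_CUBIC)
cv2.imwrite("pics/m4.png",np.vstack([f(i,65,215,200,100,3.99)[:300],f(j,300,90,200,100,3.99)[:300]])[:, :798])
```

```text
[[0, 4, 1], [1, 4, 1], [2, 2, 1], [2, 2, 2], [0, 1, 1], [0, 1, 1], [-1, 3, 1], [-1, 4, 0], [1, 4, 1], [1, 5, -1], [3, 4, -1], [5, 2, -4], [5, 1, -3], [3, -1, -1]] ang -163.85415293876517 [ 0.4536 -0.066   0.2237] gap 0.022596613925138443 t 19.9417
scene deck [([197.6, 256.1], 0.68)]
scene shelf_top [([148.5, 267.0], 0.6)]
scene shaft [([266.6, 203.1], 0.37)]
side deck [([354.5, 175.8], 0.79)]
side shelf_top [([390.6, 146.9], 0.58)]
side shaft [([296.0, 196.0], 0.59), ([296.1, 187.8], 0.55)]
```

```bash
python3 -c "
import cv2;i=cv2.imread('pics/m4.png');print(i.shape)"
```

```text
(600, 798, 3)
```

View pics/m4.png

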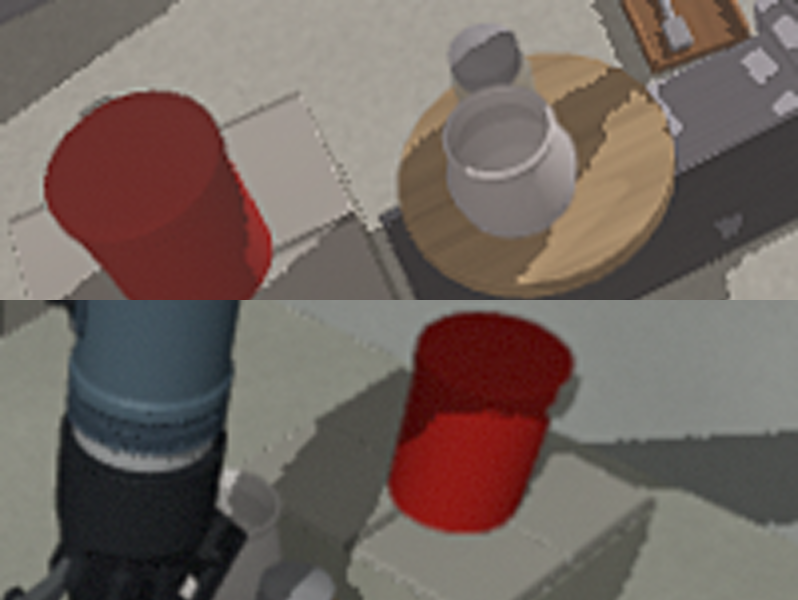

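The deck is clearly up, and the arm hides part of it in the side view. I refine the shelf height with an edge fit over the stored start pictures, using the deck (known 60 mm) as a bias check.

```bash
cat > fit.py <<'E'
from h import *
import pickle
from scipy.ndimage import map_coordinates, gaussian_filter
V=pickle.load(open("V.pkl","rb"))
def shelf(p,n=25):
    x,y,t,z=p[:4]; c,s=np.cos(t),np.sin(t); a,b=.11,.10
    L=[(-a,b),(a,b),(a,-b),(-a,-b),(-a,b)]   # local: u=along facing edge, w=toward deck
    o=[np.linspace(L[i],L[i+1],n+2)[1:-1] for i in range(4)]
    q=np.vstack(o); tt=np.vstack([np.tile(np.subtract(L[i+1],L[i]),(n,1)) for i in range(4)])
    f=lambda q:np.c_[x+c*q[:,0]-s*q[:,1],y+s*q[:,0]+c*q[:,1],np.full(len(q),z)]
    return f(q),f(q+tt*.01)
def disk(p,n=90):
    x,y,z=p[:3];t=np.linspace(0,2*np.pi,n,endpoint=False)
    f=lambda t:np.c_[x+.09*np.cos(t),y+.09*np.sin(t),np.full(n,z)]
    return f(t),f(t+.01)
def edgefit(model,p,views,rng=(7,4,3,3,2,2)):
    p=np.array(p,float)
    G=[(cv2.cvtColor(im,cv2.COLOR_RGB2LAB).astype(float),cam) for im,cam in views]
    for r in rng:
        obs=[]
        for im,cam in G:
            A,B=model(p);a=proj("",A,cam);b=proj("",B,cam);t=b-a;t/=np.linalg.norm(t,axis=1)[:,None];nn=np.c_[-t[:,1],t[:,0]]
            k=np.arange(-r,r+.01,.25);g=0
            for ch in range(3):
                f=lambda s:map_coordinates(im[:,:,ch],[(a[:,1,None]+nn[:,1,None]*(k+s)),(a[:,0,None]+nn[:,0,None]*(k+s))],order=1,mode="nearest")
                g=g+(f(.75)-f(-.75))**2
            g=np.sqrt(g); m=g.argmax(1);gm=g.max(1)
            ok=(gm>8)&(m>0)&(m<len(k)-1)&(a[:,0]>5)&(a[:,0]<555)&(a[:,1]>5)&(a[:,1]<415)
            obs.append((a+nn*k[m][:,None],nn,ok,cam))
        def res(p):
            return np.concatenate([(np.sum((proj("",model(p)[0],c)-o)*n,1))[ok] for o,n,ok,c in obs])
        s=least_squares(res,p,loss="soft_l1",f_scale=.5);p=s.x
    e=res(p);return p,len(e),np.median(abs(e))
ld=lambda n:cv2.imread(f"pics/{n}.png")[:,:,::-1].copy()
if __name__=="__main__":
    vs=dict(scene=(ld("a"),P("scene")),side=(ld("b"),P("side")),A=(ld("wA"),V["A"]))
    th=np.arctan2(-.3788+.3655,.5924-.3818)
    c=np.array([.487,-.372])+.1*np.array([np.sin(th),-np.cos(th)])
    for ks in (["scene","side","A"],["scene","side"],["side","A"],["scene","A"]):
      for z in (.105,.118):
        p,n,m=edgefit(shelf,[*c,th,z],[vs[k] for k in ks]);print("shelf",ks,p.round(4),n,m.round(2))
      p,n,m=edgefit(disk,[.509,-.257,.058],[vs[k] for k in ks]);print("deck",ks,p.round(4),n,m.round(2))
    p,n,m=edgefit(disk,[.509,-.257,.095],[(ld("scene3"),P("scene")),(ld("side3"),P("side"))]);print("deck now",p.round(4),n,m.round(2))
E
python3 fit.py
```

```text
shelf ['scene', 'side', 'A'] [ 0.483  -0.4693 -0.0618  0.1112] 179 0.39
shelf ['scene', 'side', 'A'] [ 0.483  -0.4693 -0.0619  0.1112] 180 0.4
deck ['scene', 'side', 'A'] [ 0.5079 -0.2555  0.0576] 228 0.49
shelf ['scene', 'side'] [ 0.4856 -0.4676 -0.0675  0.1166] 138 0.48
shelf ['scene', 'side'] [ 0.4856 -0.4676 -0.0673  0.1165] 139 0.5
deck ['scene', 'side'] [ 0.5078 -0.2576  0.0583] 143 0.39
shelf ['side', 'A'] [ 0.4833 -0.4699 -0.0614  0.1092] 101 0.25
shelf ['side', 'A'] [ 0.4833 -0.4699 -0.0614  0.1093] 102 0.25
deck ['side', 'A'] [ 0.508  -0.2553  0.0576] 153 0.5
shelf ['scene', 'A'] [ 0.483  -0.4693 -0.0616  0.1115] 132 0.26
shelf ['scene', 'A'] [ 0.483  -0.4693 -0.0617  0.1115] 132 0.26
deck ['scene', 'A'] [ 0.508  -0.2552  0.0564] 159 0.46
deck now [ 0.503  -0.2547  0.0847] 136 0.42
```

```bash
python3 - <<'E'
from h import *
import pickle
wind(-164,-289,step=18,speed=.12)
pickle.dump(np.array(read_eef_pos()),open("eef.pkl","wb"))
move_gripper(.085); e=read_eef_pos(); movel([e[0],e[1],.33],speed=.2)
W={}
for n,p in [("D",(.47,-.22,.36)),("E",(.50,-.33,.36)),("F",(.56,-.42,.38))]:
  move_ptp(p,D); pause(.1); W[n]=P("wrist"); save("wrist","w"+n)
save("scene","scene4");save("side","side4")
pickle.dump(W,open("W.pkl","wb")); print(read_time_s())
E
cat > fit2.py <<'E'
from fit import *
W=pickle.load(open("W.pkl","rb"))
vs=dict(scene=(ld("scene4"),P("scene")),side=(ld("side4"),P("side")),**{k:(ld("w"+k),W[k]) for k in W})
vd=dict(scene=(ld("scene4"),P("scene")),side=(ld("side4"),P("side")))
for ks in (["D","E","F"],["scene","side","D","E","F"],["scene","side"],["side","E","F"],["scene","D","E"]):
    p,n,m=edgefit(shelf,[.483,-.4693,-.0618,.1125],[vs[k] for k in ks]);print("shelf",ks,p.round(4),n,m.round(2))
    for z in(.106,.113):
        p,n,m=edgefit(disk,[.508,-.2555,z],[vs[k] for k in ks],(5,4,3,3,2,2));print("deck",ks,p.round(4),n,m.round(2))
E
python3 fit2.py
```

```text
[[1, -3, 1], [-1, -1, 2], [-4, 0, 4], [-3, 1, 3], [-2, 2, 4], [-2, 3, 3], [0, 3, 2]] ang 70.93495254062647 [0.5441 0.0202 0.2235] gap 0.022266892644272424 t 22.6667
26.575
shelf ['D', 'E', 'F'] [ 0.4833 -0.4698 -0.0613  0.1097] 185 0.52
deck ['D', 'E', 'F'] [ 0.5081 -0.255   0.1053] 239 0.27
deck ['D', 'E', 'F'] [ 0.5081 -0.255   0.1053] 239 0.26
shelf ['scene', 'side', 'D', 'E', 'F'] [ 0.4832 -0.4695 -0.0614  0.1104] 290 0.64
deck ['scene', 'side', 'D', 'E', 'F'] [ 0.508  -0.2551  0.1056] 372 0.47
deck ['scene', 'side', 'D', 'E', 'F'] [ 0.508  -0.2551  0.1056] 372 0.47
shelf ['scene', 'side'] [ 0.4857 -0.4677 -0.0653  0.1173] 135 0.49
deck ['scene', 'side'] [ 0.5031 -0.254   0.0979] 132 0.63
deck ['scene', 'side'] [ 0.5078 -0.2569  0.1064] 134 0.28
shelf ['side', 'E', 'F'] [ 0.4829 -0.4692 -0.0603  0.1095] 164 0.51
deck ['side', 'E', 'F'] [ 0.5079 -0.2549  0.1058] 214 0.27
deck ['side', 'E', 'F'] [ 0.5079 -0.2549  0.1058] 214 0.26
shelf ['scene', 'D', 'E'] [ 0.4834 -0.4699 -0.0639  0.11  ] 192 0.51
deck ['scene', 'D', 'E'] [ 0.5081 -0.2552  0.1049] 244 0.27
deck ['scene', 'D', 'E'] [ 0.5081 -0.2552  0.1049] 244 0.26
```

```bash
cat >> fit2.py <<'E'
o=[]
for k in("E","F"):
    im=ld("w"+k); im=cv2.resize(im,None,fx=3,fy=3,interpolation=cv2.INTER_CUBIC)
    for M,p in((shelf,[.4833,-.4698,-.0613,.1097]),(disk,[.5081,-.255,.1053])):
        for q in proj("",M(p)[0],W[k]): cv2.circle(im,tuple(int(round(v*3+1)) for v in q),1,(255,0,255),-1)
    c=(proj("",[.5,-.36,.11],W[k])[0]*3).astype(int); x=int(np.clip(c[0]-200,0,1280));y=int(np.clip(c[1]-300,0,660)); o.append(im[y:y+600,x:x+400])
cv2.imwrite("pics/last.png",np.hstack(o)[:,:,::-1])
E
python3 fit2.py >/dev/null
```

```text
(no output)
```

View pics/last.png

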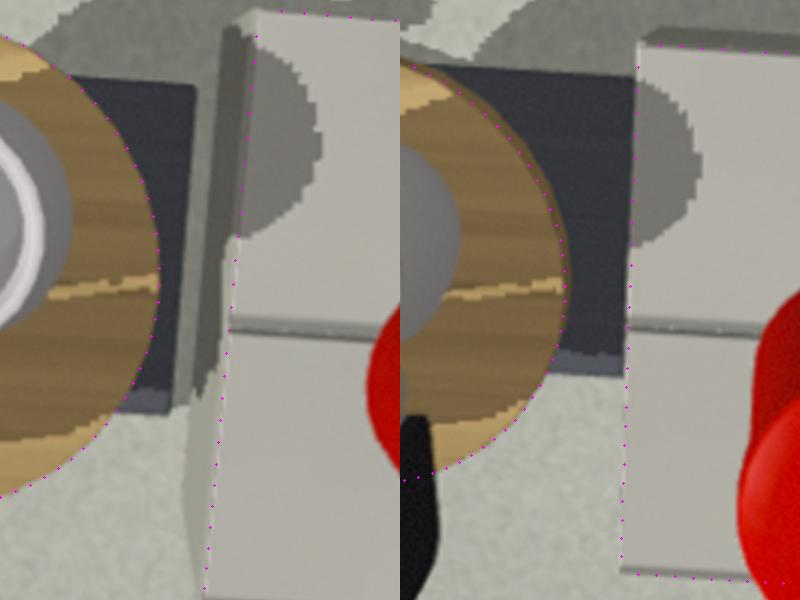

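The overlays sit on the shelf's top edge and the deck's top rim, so the deck is about 4.5 mm low, which is 40° more. I regrasp, wind and recheck.

```bash
python3 - <<'E'
from h import *
import pickle
e=pickle.load(open("eef.pkl","rb"))
move_ptp([e[0],e[1],.33],Q); movel([e[0],e[1],.2235],speed=.15); move_gripper(0,80)
print(read_finger_gap(),np.round(read_ft_force(),1))
wind(70.9,30.4,step=13.5,speed=.08)
pause(.1); move_gripper(.085); e=read_eef_pos(); movel([e[0],e[1],.33],speed=.2)
W={}
for n,p in [("D",(.47,-.22,.36)),("E",(.50,-.33,.36)),("F",(.56,-.42,.38))]:
  move_ptp(p,D); pause(.1); W[n]=P("wrist"); save("wrist","w"+n)
  if n=="D": print([(d["at"],d["confidence"],atz("wrist",d["at"],.156,W[n])) for d in tip_of("wrist","crank_socket")[:2]],[(d["at"],d["confidence"],atz("wrist",d["at"],.221,W[n])) for d in tip_of("wrist","crank_grip")[:2]])
save("scene","scene4");save("side","side4")
pickle.dump(W,open("W.pkl","wb")); print(read_time_s())
E
python3 fit2.py
```

```text
0.022270256020280217 [-0.1  1.   2. ]
[[-1, 2, 3], [0, 3, 4], [0, 3, 5], [1, 3, 5]] ang 30.29863636532849 [ 0.5822 -0.0108  0.2239] gap 0.02223351707032922 t 30.8917
[([96.9, 129.9], 0.87, array([ 0.52370498, -0.04449903,  0.156     ]))] []
34.95
shelf ['D', 'E', 'F'] [ 0.4833 -0.4699 -0.0621  0.1097] 182 0.5
deck ['D', 'E', 'F'] [ 0.5081 -0.255   0.1098] 239 0.28
deck ['D', 'E', 'F'] [ 0.5081 -0.255   0.1098] 239 0.27
shelf ['scene', 'side', 'D', 'E', 'F'] [ 0.4832 -0.4695 -0.0625  0.1107] 289 0.57
deck ['scene', 'side', 'D', 'E', 'F'] [ 0.5081 -0.2551  0.11  ] 376 0.47
deck ['scene', 'side', 'D', 'E', 'F'] [ 0.5081 -0.2551  0.11  ] 376 0.46
shelf ['scene', 'side'] [ 0.4856 -0.4676 -0.0647  0.1171] 130 0.48
deck ['scene', 'side'] [ 0.5032 -0.2539  0.1016] 130 0.66
deck ['scene', 'side'] [ 0.503  -0.2541  0.102 ] 129 0.59
shelf ['side', 'E', 'F'] [ 0.4829 -0.4692 -0.0608  0.1093] 157 0.5
deck ['side', 'E', 'F'] [ 0.5079 -0.2549  0.1102] 215 0.26
deck ['side', 'E', 'F'] [ 0.5079 -0.2549  0.1102] 215 0.28
shelf ['scene', 'D', 'E'] [ 0.4834 -0.47   -0.0639  0.11  ] 191 0.51
deck ['scene', 'D', 'E'] [ 0.5082 -0.2552  0.1094] 246 0.26
deck ['scene', 'D', 'E'] [ 0.5082 -0.2552  0.1094] 246 0.26
```

```bash
python3 -c "
from h import *
print(np.round(read_ft_force(),1)); print(sign_off())"
```

```text
[-0.3 -0.1  0.1]
the job is handed in; nothing more can be done
None
```

I fitted the long crank fully down on the shaft, wound it clockwise until the turntable top measured level with the shelf top (within about 1 mm), left it on the shaft, and handed in the job at about 35 s.

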